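# Pin the bush bar of a drilling fixture at its station

### The arm

A 7-joint arm with a two-finger parallel gripper is mounted at the origin on the work surface. World frame = base frame: x ahead of the robot, y to its left, z up, the work surface at z = 0. Lengths are in m, angles in rad, forces in N, time in s.
With the tool pointing down it reaches from about 0.425 to 0.95 m from the base axis. Payload 16.7 kg.
Tool frame: the origin (TCP) lies on the centre line of the jaws, within the pads' length; the fingertips stand tip_extent ahead of it and the grasp point (between the pads) lies 8 mm behind it (tip_extent is the distance from the TCP to the fingertips, in m); z points along the fingers, y is the direction in which the jaws open and shut (so a half turn about z gives the same grasp; the last joint's range is limited). The gripper opens to 94 mm and grips with 3 to 60 N. Pads are 16 mm wide; open, the fingers measure 119 mm over their backs; the gripper's body (75 mm by 177 mm) begins 78 mm behind the grasp point.
Start: joints at [-1.371, 0.426, 0.074, 1.606, -0.034, 1.111, -0.067], TCP at [0.231, 0.634, 0.216] pointing down, gripper open.
Joint ranges: [-2.85, 2.85], [-0.5, 2.14], [-1.23, 1.37], [0.21, 2.46], [-1.02, 4.16], [0.16, 2.05], [-2.73, 2.73]. Speed limits (rad/s): [1.89, 1.89, 2.39, 2.39, 3.01, 3.01, 3.01].

### API

Orientations are given as a unit quaternion [w, x, y, z].
In Python, from workcell import observe, snapshot, close_job, tip_extent gives the robot as it stands.
- The arm moves only by the tool servo_tool, never from a script. Its argument "deltas" is a list of rows, each a list of 3 entries, a list of its own where there are three numbers: the shift along the world's x, y, z in units of 30 mm (1.0 is 30 mm), then the turn about the world's z in units of 5 degrees (1.0 is 5 degrees), then the finger opening in mm, from 0 to 94. A call has 1 to 10 rows; each row shifts and turns the commanded pose from where the row before left it; what a row does not reach is not made up. A row lasts 1/10 s, in which the tool goes at most 50 mm and 8.59 degrees, less where a joint would pass 70% of its speed; a pose out of reach is approached as far as the arm can. A call is refused whole if a number of a shift passes 1 or a number of a turn 1, either way. A call with a gripper value outside its range is refused whole. The fingers move at their own pace and stop on an object; "newtons" is the grip in N (left out, the last holds). Time passes only in rows, so rows that do not move let the fingers close. It gives the time, the measured TCP pose, the force and the opening at its end, in the units of the state.
- observe(): the state, without advancing time (a new reading comes with each control period).
- snapshot(name): name is "scene" or "top" or "wrist"; returns a dict with "img" (400x640x3 uint8, blue, green, red), "mtx" (3x3 intrinsics, pixels), "origin" and "rotation" of the camera in the world. Camera axes: x right, y down, z forward; pixel columns grow to the right and rows downward; lengths in m; the calibration is good to about 2 mm. A picture is of the moment at which its call begins. There is no depth.
- close_job(): hands the job in, once; it reports no verdict.
The state is a dict: "time": time; "qpos": joint angles; "dq": joint speeds; "effort": joint torques, N m; "ee_pos": TCP position; "tcp_rot": TCP orientation; "contact_force": force on the tool from outside, world axes, zero at the start; "ft_torque": the same for the moment, N m; "gripper_width": finger opening in m.
Only numpy, scipy, OpenCV 4.12 (cv2) and the standard library are available. Lean on these libraries where they do the work, as an engineer would, in place of code of your own. Each camera call takes 0.05 s, during which the arm holds its last target.

### The job

The blue drill-bush bar inside the steel drilling fixture has slipped off its station, so its pin hole no longer lines up with the index hole in the rear plate. Take the red-handled index pin from the wooden board, find the bar's hole with it through the slot in the front plate, draw the bar across into line, and push the pin through bar and rear plate until its collar sits fully home against the front plate. Let go of the pin and leave everything else on the bench undisturbed.

Things in the scene. Friction and masses are not known exactly. Their poses are not given: they have to be found in the camera images.
- pin: index pin, loose, about 0.12 kg, lying level, axis 15 mm above the board. Origin on the axis at the collar's front face; x along the shank to the nose, z up. Steel shank 12 mm in diameter, x = 0 to 48 mm, then a nose tapering to 9 mm diameter at x = 58. Dark collar, diameter 25 mm, x = -5 to 0. Red handle x = -50 to -5 mm, flat sides 16 mm apart (y), 30 mm tall (z), centred on the axis.
- pin_tip (a point): the tip of the pin's nose, on its axis, 58 mm ahead of the pin's origin; same axes as the pin. The pin balances in its handle, about 12 mm behind its origin
- board: fixed wooden board 150 x 150 x 40 mm; origin at the centre of its underside, z up. The pin lies on top of it, beside a spare brass collar
- fixture: fixed drilling fixture, green base 110 x 250 mm (x, y), 80 mm high; origin at the centre of its underside, z up. The pin goes in along +x; the bar slides along y. From x = -20: front plate to -8, bar -7 to +7, free gap, rear plate 11 to 25 mm, free space behind. Plates 226 mm wide, from z = 15 to 80 mm. Red lines on the plates' top edges mark y = 0, the index position.
- front_mouth (a point): on the front plate's outer face, on the index axis (fixture x = -20, y = 0, z = 55 mm), axes as the fixture's; the centre of the pin's collar face ends here. A slot with square ends goes through the plate here: 15 mm high, centred at this height, from y = -10 to +40 mm.
- rear_hole (a point): centre of the inner mouth of the rear plate's round through index hole, 13.8 mm in diameter, mouth chamfered 1.5 mm (fixture x = 11, y = 0, z = 55 mm); axes as the fixture's
- bar_track (a point): a fixed point of the fixture (x = 0, y = 0, z = 55 mm; fixture axes) midway through the bar's thickness, not moving with it. The blue bar (z = 37 to 73 mm) has one 14 mm through hole at this height, chamfered 0.5 mm, a white line on its top edge above it. At the start the hole is somewhere from y = +6 to +30 mm, not measured. About 4 N of friction holds the bar where it is left.
- wrench: bystander: steel wrench, 150 mm, lying flat
- workpiece: bystander: loose aluminium block 70 x 45 x 20 mm
- spray: bystander: yellow can, 56 mm in diameter, 170 mm tall
- oiler: bystander: white plastic bottle, 48 mm in diameter, 110 mm tall
- brush: bystander: brush, 180 mm long, lying
- driver: bystander: screwdriver, 180 mm long, lying
- collar: bystander: spare brass collar, 28 mm in diameter, 14 mm high, on the board 55 to 90 mm to the left (board +y) of the pin
Mind the look-alikes: they are no part of the job. Leave any green or orange look-alike of the pin alone.

How it is judged:
At the end, for the whole second after the job is handed in: The pin is released and at rest, right through bar and rear plate: its collar face within 3 mm of the front plate's outer face, its tip at least 20 mm past the rear hole's inner mouth and within 5 mm of the hole's axis sideways and in height, its axis within 7 degrees of the fixture's x axis (x of pin in the frame of front_mouth above -0.003 m and x of pin_tip in the frame of rear_hole above 0.02 m and y of pin_tip in the frame of rear_hole between -0.005 and 0.005 m and z of pin_tip in the frame of rear_hole between -0.005 and 0.005 m and angle between the x axis of pin and the x axis of fixture, either way round below 0.12 rad and linear speed of pin below 0.02 m/s); the robot touches nothing.
It fails at once if a bystander (wrench, aluminium block, can, bottle, brush, screwdriver, spare collar) is moved more than 20 mm (distance of any of wrench, workpiece, spray, oiler, brush, driver, collar from where it was at the start of the episode above 0.02 m).
It also fails if it takes over 45 s, if anything falls off the work surface, if the arm or the gripper's body presses on something with over 40 N, if the wrist force passes 120 N, or if a joint passes its speed limit or range.

## Working session

There is one attempt and no reset: what is moved stays moved. The work goes in short steps, Python scripts to look and compute and a tool call to move; the robot and the scene stay as the last step left them, time stands still between calls to the robot, and variables do not carry over. Pictures are saved under pics/ and viewed, and the job is handed in when it is done.

Besides the shell and the picture viewer there is one more tool, called after "Emit:" as name(argument=value, ...) on one line, values as JSON. servo_tool: Moves the arm, as the interface text tells. Its arguments: {"type":"object","properties":{"deltas":{"type":"array"},"newtons":{"type":"number"}},"required":["deltas"]}

```bash
mkdir -p pics; ls; cat > h.py <<'E'
import numpy as np, cv2
from workcell import observe, snapshot, close_job, tip_extent
def save(s,n): cv2.imwrite(f'pics/{n}.png',s['img'])
def ray(s,u,v):
    d=np.linalg.inv(s['mtx'])@np.array([u,v,1.0]); d=np.array(s['rotation'])@d
    return np.array(s['origin']),d/np.linalg.norm(d)
def onz(s,u,v,z):
    o,d=ray(s,u,v); return o+d*(z-o[2])/d[2]
def proj(s,p):
    c=np.array(s['rotation']).T@(np.array(p)-s['origin']); q=s['mtx']@c; return q[:2]/q[2]
def tri(s1,p1,s2,p2):
    o1,d1=ray(s1,*p1);o2,d2=ray(s2,*p2)
    A=np.stack([d1,-d2],1); t=np.linalg.lstsq(A,o2-o1,rcond=None)[0]
    a=o1+d1*t[0];b=o2+d2*t[1]; return (a+b)/2,np.linalg.norm(a-b)
E
python3 - <<'E'
from h import *
import pickle
print(observe(), tip_extent if not callable(tip_extent) else tip_extent())
d={}
for n in ['scene','top','wrist']:
    s=snapshot(n); save(s,n+'0'); d[n]=s; print(n,s['origin'],s['mtx'][0],np.round(s['rotation'],3).tolist())
pickle.dump(d,open('s0.pkl','wb'))
E
```

```text
pics
{'time': 0.0, 'qpos': array([-1.37050676,  0.4267218 ,  0.07385769,  1.6066185 , -0.03408235,
        1.11085719, -0.06708489]), 'dq': array([-2.33463738e-03,  4.98953535e-04,  4.04339177e-04, -1.33590307e-03,
        7.24899851e-04, -2.07036012e-05, -8.24788071e-04]), 'effort': array([-2.36801425e-03, -9.35827303e+01,  3.66601467e+00, -4.54182601e+01,
       -4.89770633e-02,  2.05081457e-02,  1.20633199e-04]), 'ee_pos': array([0.23120734, 0.63368571, 0.21577758]), 'tcp_rot': array([-5.90075992e-05,  1.74011996e-01,  9.84743303e-01, -6.70138849e-04]), 'contact_force': array([-0.23756379, -0.5957396 , -0.65864194]), 'ft_torque': array([-0.04211318,  0.01943048, -0.00648809]), 'gripper_width': 0.09413487100221035} 0.011
scene [1.14582965 0.85849586 1.2335398 ] [507.95849582   0.         319.54670495] [-0.109, 0.265, 0.896, -0.339]
top [ 0.48975907 -0.02285379  1.3009211 ] [404.07564783   0.         324.59025383] [0.025, -0.705, 0.709, -0.005]
wrist [0.15590091 0.6606668  0.38405392] [286.50376408   0.         320.85112021] [0.112, 0.812, 0.568, 0.078]
```

```bash
sed -i 's/^def save/from scipy.spatial.transform import Rotation\ndef RM(s):\n    w,x,y,z=s["rotation"]; return Rotation.from_quat([x,y,z,w]).as_matrix()\ndef save/; s/np.array(s\[.rotation.\])/RM(s)/g' h.py; cat h.py | head -20
python3 - <<'E'
from h import *
import pickle
d=pickle.load(open('s0.pkl','rb'))
for s in d.values(): print(np.round(RM(s),2).tolist())
E
```

```text
import numpy as np, cv2
from workcell import observe, snapshot, close_job, tip_extent
from scipy.spatial.transform import Rotation
def RM(s):
    w,x,y,z=s["rotation"]; return Rotation.from_quat([x,y,z,w]).as_matrix()
def save(s,n): cv2.imwrite(f'pics/{n}.png',s['img'])
def ray(s,u,v):
    d=np.linalg.inv(s['mtx'])@np.array([u,v,1.0]); d=RM(s)@d
    return np.array(s['origin']),d/np.linalg.norm(d)
def onz(s,u,v,z):
    o,d=ray(s,u,v); return o+d*(z-o[2])/d[2]
def proj(s,p):
    c=RM(s).T@(np.array(p)-s['origin']); q=s['mtx']@c; return q[:2]/q[2]
def tri(s1,p1,s2,p2):
    o1,d1=ray(s1,*p1);o2,d2=ray(s2,*p2)
    A=np.stack([d1,-d2],1); t=np.linalg.lstsq(A,o2-o1,rcond=None)[0]
    a=o1+d1*t[0];b=o2+d2*t[1]; return (a+b)/2,np.linalg.norm(a-b)
[[-0.84, 0.4, -0.37], [0.55, 0.63, -0.55], [0.01, -0.67, -0.75]]
[[-0.01, -1.0, 0.04], [-1.0, 0.01, 0.03], [-0.03, -0.04, -1.0]]
[[0.34, 0.9, 0.25], [0.94, -0.33, -0.09], [-0.0, 0.27, -0.96]]
```

View pics/scene0.png

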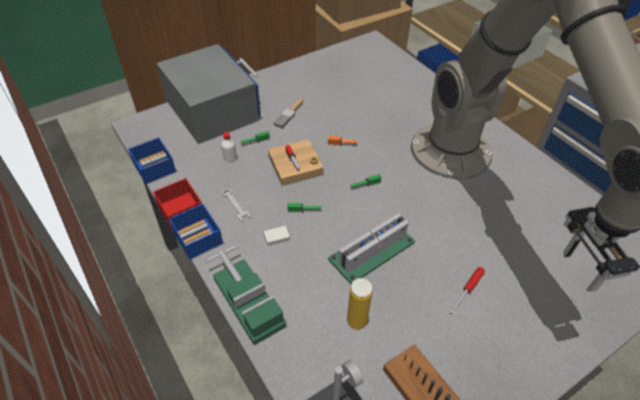

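View pics/top0.png

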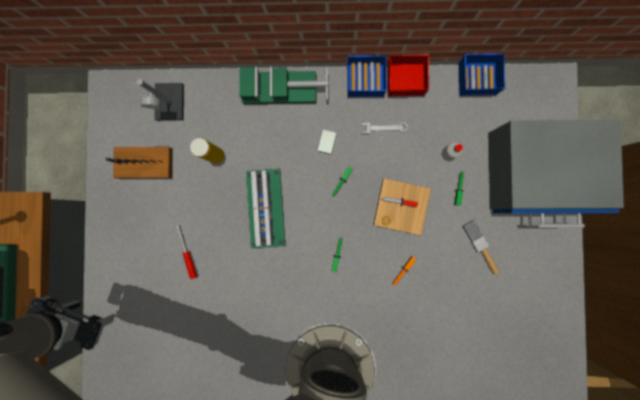

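View pics/wrist0.png

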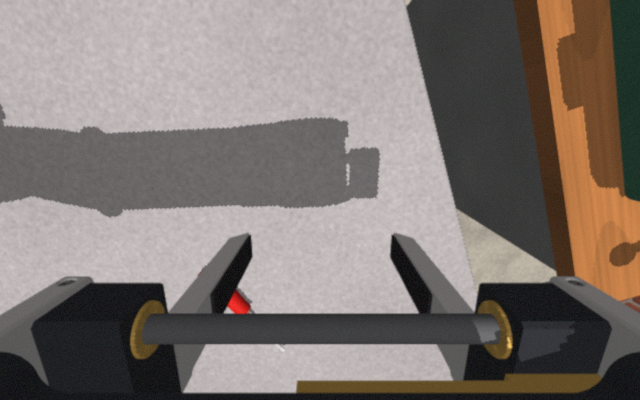

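```bash
python3 - <<'E'
from h import *
import pickle
d=pickle.load(open('s0.pkl','rb'))
t=d['top']['img'];s=d['scene']['img']
cv2.imwrite('pics/c1.png',cv2.resize(t[160:260,235:295],None,fx=6,fy=6,interpolation=cv2.INTER_CUBIC))
cv2.imwrite('pics/c2.png',cv2.resize(t[170:245,365:440],None,fx=8,fy=8,interpolation=cv2.INTER_CUBIC))
cv2.imwrite('pics/c3.png',cv2.resize(s[205:285,320:420],None,fx=7,fy=7,interpolation=cv2.INTER_CUBIC))
cv2.imwrite('pics/c4.png',cv2.resize(s[130:190,255:335],None,fx=8,fy=8,interpolation=cv2.INTER_CUBIC))
E
```

```text
(no output)
```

View pics/c1.png

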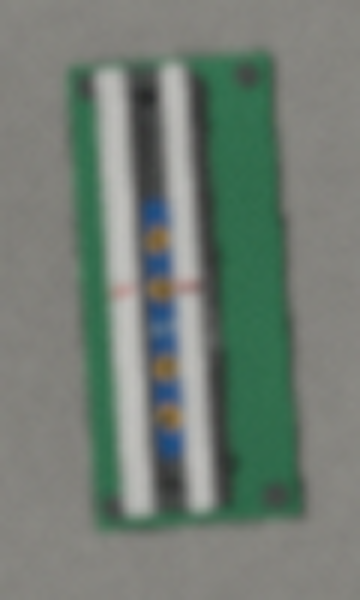

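View pics/c2.png

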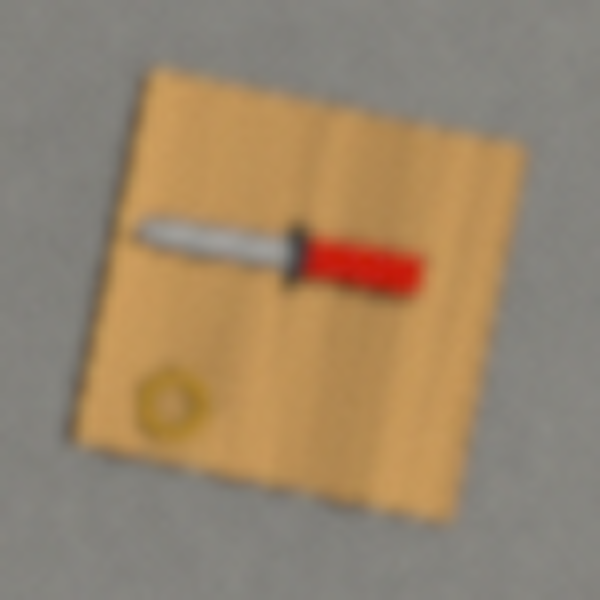

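View pics/c3.png

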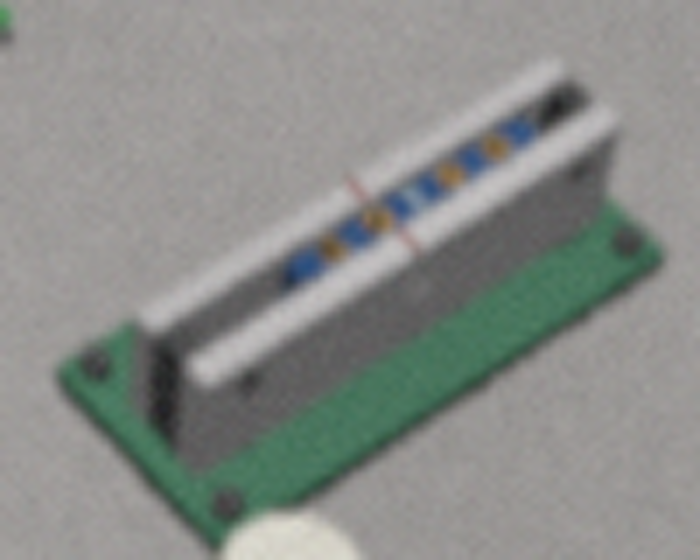

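View pics/c4.png

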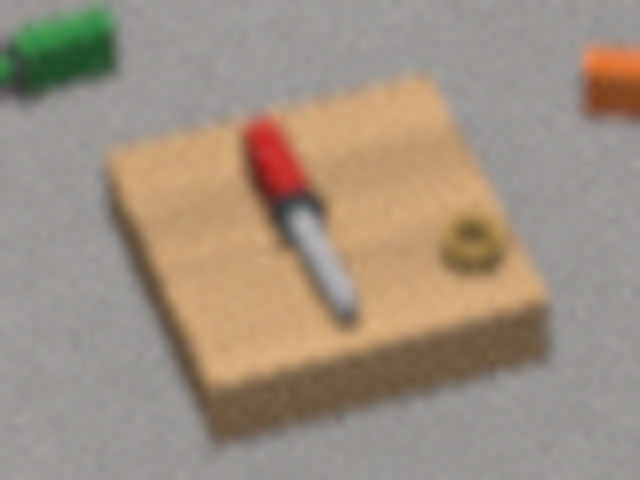

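```bash
python3 - <<'E'
from h import *
import pickle
d=pickle.load(open('s0.pkl','rb'))
s=d['top'];t=s['img']; hsv=cv2.cvtColor(t,cv2.COLOR_BGR2HSV)
def comps(m,roi,minA=5):
    z=np.zeros_like(m); u0,v0,u1,v1=roi; z[v0:v1,u0:u1]=m[v0:v1,u0:u1]
    cs,_=cv2.findContours(z,cv2.RETR_EXTERNAL,cv2.CHAIN_APPROX_NONE)
    return [c for c in cs if cv2.contourArea(c)>=minA],z
m=cv2.inRange(hsv,(0,0,185),(180,50,255))
for c in comps(m,(235,160,295,260))[0]:
    r=cv2.minAreaRect(c); b=cv2.boxPoints(r)
    b=b[np.argsort(b[:,1])]; a=b[:2].mean(0);e=b[2:].mean(0)
    P=onz(s,*a,.08);Q=onz(s,*e,.08); print('plate',a,e,P,Q,np.linalg.norm(P-Q),'ctr',(P+Q)/2,'ang of +y(fix) ',np.degrees(np.arctan2(*(Q-P)[1::-1])))
m=cv2.inRange(hsv,(45,80,40),(90,255,255))
for c in comps(m,(235,160,295,260),100)[0]:
    r=cv2.minAreaRect(c);b=cv2.boxPoints(r); w=np.array([onz(s,*p,.012) for p in b]); print('base',w.mean(0),[np.linalg.norm(w[i]-w[i-1]) for i in range(4)],np.degrees(np.arctan2(*(w[1]-w[0])[1::-1])))
m=cv2.inRange(hsv,(0,150,80),(6,255,255))|cv2.inRange(hsv,(174,150,80),(180,255,255))
for c in comps(m,(375,180,430,230),10)[0]:
    r=cv2.minAreaRect(c);b=cv2.boxPoints(r);w=np.array([onz(s,*p,.07) for p in b]); print('handle',r,w.mean(0),[np.linalg.norm(w[i]-w[i-1]) for i in range(4)],[np.degrees(np.arctan2(*(w[i]-w[i-1])[1::-1])) for i in (0,1)])
# pin tip/butt by crop estimation
for n,(u,v),z in [('tip',(365+138/8,170+230/8),.055),('butt',(365+425/8,170+275/8),.07),('collar',(365+297/8,170+253/8),.067),('brass',(365+170/8,170+403/8),.054),('can',(198,148),.17),('bar white',(235+161/6,160+328/6),.073),('redline L',(235+123/6,160+291/6),.08),('redline R',(235+187/6,160+287/6),.08)]:
    print(n,onz(s,u,v,z).round(4))
E
```

```text
plate [255.14212 208.98985] [257.50253 242.03554] [0.50697958 0.22144615 0.08      ] [0.40700526 0.21411379 0.08      ] 0.10024284828904158 ctr [0.45699242 0.21777997 0.08      ] ang of +y(fix)  -175.8052998058947
plate [253.58969 177.97322] [254.90927 207.00414] [0.60145902 0.22634638 0.08      ] [0.51301181 0.22216622 0.08      ] 0.08854593875956371 ctr [0.55723541 0.2242563  0.08      ] ang of +y(fix)  -177.2941164401729
base [0.50856671 0.25078554 0.012     ] [np.float64(0.21867602163663338), np.float64(0.01129439348778298), np.float64(0.2186285311741887), np.float64(0.011210472036726331)] -86.75506722704003
base [0.51365036 0.16920814 0.012     ] [np.float64(0.24411494326855146), np.float64(0.042912732347026736), np.float64(0.24391046712301315), np.float64(0.04255978072450509)] -87.40734689483246
handle ((409.4230651855469, 202.88461303710938), (13.728129386901855, 4.3145551681518555), 11.309932708740234) [ 0.52277279 -0.24649571  0.07      ] [np.float64(0.041322334914517415), np.float64(0.01310595084457277), np.float64(0.04133800488019056), np.float64(0.013090480838870367)] [np.float64(78.2492587495304), np.float64(-12.025438605441794)]
tip [ 0.5364 -0.1663  0.055 ]
butt [ 0.5181 -0.2727  0.07  ]
collar [ 0.5268 -0.225   0.067 ]
brass [ 0.47   -0.1779  0.054 ]
can [0.6799 0.3669 0.17  ]
bar white [0.4896 0.2023 0.073 ]
redline L [0.5085 0.2204 0.08  ]
redline R [0.5103 0.1878 0.08  ]
```

Emit:
servo_tool(deltas=[[[0.9,-0.9,0],-1,60],[[0.9,-0.9,0],-1,60],[[0.9,-0.9,0],-1,60],[[0.9,-0.9,0],-1,60],[[0.9,-0.9,0],-1,60],[[0.9,-0.9,0],-1,60],[[0.9,-0.9,0],-1,60],[[0.9,-0.9,0],-1,60],[[0.9,-0.9,0],-1,60],[[0.9,-0.9,0],-1,60]])

```text
time: 1.15
ee_pos: [0.5021, 0.3628, 0.2164]
tcp_rot: [-0.0, 0.575, 0.818, -0.0]
contact_force: [-0.4, 0.6, -0.6]
gripper_width: 0.0601
```

Emit:
servo_tool(deltas=[[[0.2,-1,0],-1,60],[[0.2,-1,0],-1,60],[[0,-1,0],-1,60],[[0,-1,0],-1,60],[[0,-1,0],-1,60],[[0,-1,0],-1,60],[[0,-1,0],0,60],[[0,-1,0],0,60],[[0,-1,0],0,60],[[0,-1,0],0,60]])

```text
time: 2.15
ee_pos: [0.5131, 0.0629, 0.2164]
tcp_rot: [-0.0, 0.766, 0.643, -0.0]
contact_force: [-0.2, -1.3, -0.2]
gripper_width: 0.06
```

```bash
python3 - <<'E'
from h import *
import pickle
s=snapshot('wrist'); save(s,'w1'); pickle.dump(s,open('w1.pkl','wb')); print(s['origin'])
E
```

```text
[0.52626181 0.14064459 0.38465533]
```

View pics/w1.png

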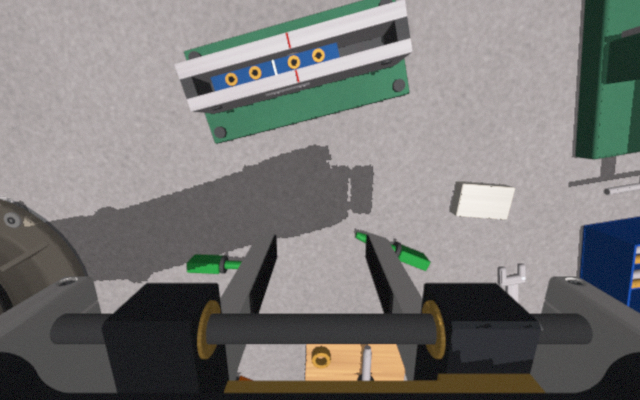

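```bash
python3 - <<'E'
from h import *
import pickle
s=pickle.load(open('w1.pkl','rb'));t=s['img'];hsv=cv2.cvtColor(t,cv2.COLOR_BGR2HSV)
cv2.imwrite('pics/w1c.png',cv2.resize(t[0:150,170:420],None,fx=3,fy=3,interpolation=cv2.INTER_CUBIC))
m=cv2.inRange(hsv,(0,90,80),(8,255,255))|cv2.inRange(hsv,(172,90,80),(180,255,255)); m[110:]=0;m[:,:270]=0;m[:,320:]=0
cs,_=cv2.findContours(m,cv2.RETR_EXTERNAL,cv2.CHAIN_APPROX_NONE)
for c in cs:
    p=c[:,0,:]; a=p[p[:,1].argmin()];b=p[p[:,1].argmax()]; mc=p.mean(0); print(len(p),a,b,mc,onz(s,*mc,.08),onz(s,*a,.08),onz(s,*b,.08))
m=cv2.inRange(hsv,(0,0,165),(180,45,255)); z=np.zeros_like(m); z[0:115,170:420]=m[0:115,170:420]
cs,_=cv2.findContours(z,cv2.RETR_EXTERNAL,cv2.CHAIN_APPROX_NONE)
for c in cs:
    if cv2.contourArea(c)<8: continue
    r=cv2.minAreaRect(c);b=cv2.boxPoints(r); zz=.073 if cv2.contourArea(c)<100 else .08
    w=np.array([onz(s,*p,zz) for p in b]); print(cv2.contourArea(c),r,w.mean(0).round(4),[np.linalg.norm(w[i]-w[i-1]).round(4) for i in range(4)],[np.degrees(np.arctan2(*(w[i]-w[i-1])[1::-1])).round(2) for i in (0,1)])
E
```

```text
23 [295  70] [298  81] [296.65217391  75.26086957] [0.51040439 0.18997937 0.08      ] [0.50974848 0.19489674 0.08      ] [0.51068604 0.18464128 0.08      ]
30 [286  33] [289  47] [287.9  40. ] [0.50829305 0.22171432 0.08      ] [0.50773761 0.22781677 0.08      ] [0.5081018  0.21567264 0.08      ]
5261.0 ((353.5, 57.0), (114.0, 131.0), 90.0) [0.5672 0.1939 0.08  ] [np.float64(0.1), np.float64(0.1204), np.float64(0.1003), np.float64(0.1328)] [np.float64(78.17), np.float64(-10.07)]
8532.5 ((258.0, 57.0), (114.0, 176.0), 90.0) [0.4763 0.21   0.08  ] [np.float64(0.101), np.float64(0.1619), np.float64(0.0999), np.float64(0.1786)] [np.float64(71.8), np.float64(-10.07)]
```

View pics/w1c.png

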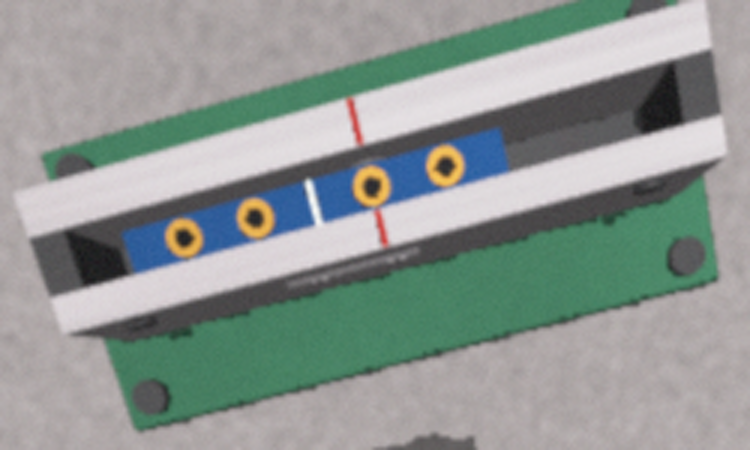

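Emit:
servo_tool(deltas=[[[0,-1,0],0,60],[[0,-1,0],0,60],[[0,-1,0],0,60],[[0,-1,0],0,60],[[0,-1,0],0,60],[[0,-1,0],0,60],[[0,-1,0],0,60],[[0,-1,0],0,60],[[0,-1,0],0,60],[[0,0,0],0,60]])

```text
time: 3.2
ee_pos: [0.5126, -0.2097, 0.2166]
tcp_rot: [0.001, 0.768, 0.641, -0.0]
contact_force: [-0.5, 0.9, -0.1]
gripper_width: 0.0599
```

```bash
python3 - <<'E'
from h import *
import pickle
s=pickle.load(open('w1.pkl','rb'))
for nm,a,b in [('front low',(63,333),(724,155)),('front up',(53,297),(720,117)),('rear low',(33,236),(712,48)),('rear up',(18,190),(703,2))]:
    P=onz(s,170+a[0]/3,a[1]/3,.08);Q=onz(s,170+b[0]/3,b[1]/3,.08);print(nm,P,Q,np.linalg.norm(P-Q),(P+Q)/2,np.degrees(np.arctan2(*(P-Q)[1::-1])))
print('white',onz(s,170+314/3,202/3,.073))
s=snapshot('wrist'); save(s,'w2'); pickle.dump(s,open('w2.pkl','wb')); print(s['origin'])
E
```

```text
front low [0.39854427 0.17596428 0.08      ] [0.62286415 0.19122558 0.08      ] 0.2248384136593479 [0.51070421 0.18359493 0.08      ] -176.10795655924363
front up [0.39863626 0.18755235 0.08      ] [0.62259211 0.20229544 0.08      ] 0.22444059989754062 [0.51061418 0.19492389 0.08      ] -176.2336330820064
rear low [0.39780077 0.2068058  0.08      ] [0.62188775 0.22184003 0.08      ] 0.22459074406781723 [0.50984426 0.21432292 0.08      ] -176.1617179555014
rear up [0.3972163  0.22087216 0.08      ] [0.62032718 0.23465626 0.08      ] 0.22353627456351458 [0.50877174 0.22776421 0.08      ] -176.46468238963644
white [0.48991771 0.2020644  0.073     ]
[ 0.5261438  -0.13172805  0.38466641]
```

View pics/w2.png

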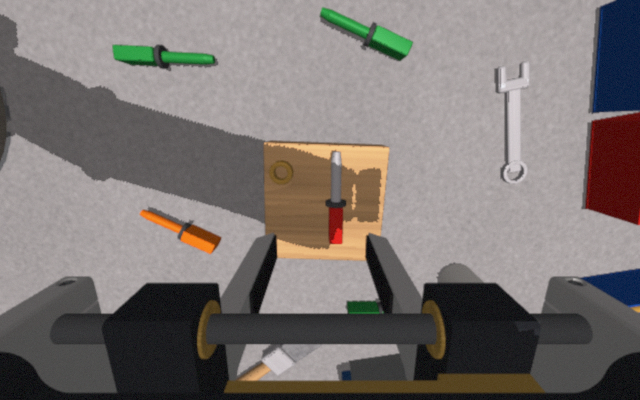

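```bash
python3 - <<'E'
from h import *
import pickle
s=pickle.load(open('w2.pkl','rb'));t=s['img'];hsv=cv2.cvtColor(t,cv2.COLOR_BGR2HSV)
cv2.imwrite('pics/w2c.png',cv2.resize(t[135:265,260:395],None,fx=4,fy=4,interpolation=cv2.INTER_CUBIC))
m=cv2.inRange(hsv,(0,150,60),(8,255,255))|cv2.inRange(hsv,(172,150,60),(180,255,255)); m[:190]=0;m[250:]=0;m[:,:320]=0;m[:,355:]=0
c=max(cv2.findContours(m,cv2.RETR_EXTERNAL,cv2.CHAIN_APPROX_NONE)[0],key=cv2.contourArea)
print(cv2.minAreaRect(c),cv2.boundingRect(c))
E
```

```text
((335.0, 225.0), (14.0, 36.0), -0.0) (328, 207, 15, 37)
```

View pics/w2c.png

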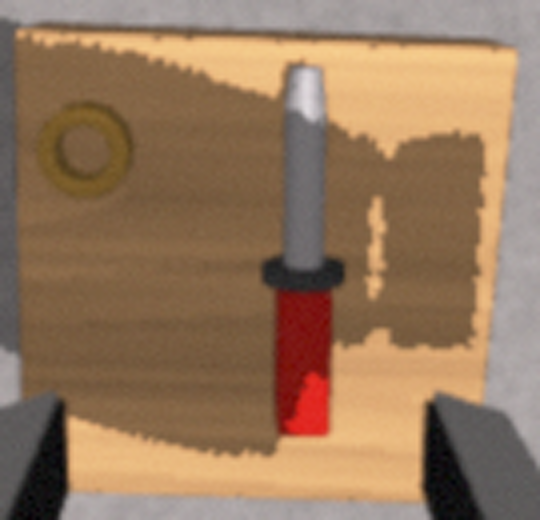

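```bash
python3 - <<'E'
from h import *
import pickle
s=pickle.load(open('w2.pkl','rb'))
f=lambda u,v,z: onz(s,260+u/4,135+v/4,z)
T=f(304,66,.058);B=f(302,435,.070);H=f(303,291,.07);Sh=f(304,255,.061);N=f(305,112,.061)
for n,p in zip('tip butt handlefront shank nose0'.split(),(T,B,H,Sh,N)): print(n,p.round(4))
print(np.linalg.norm((T-B)[:2]))
d=(T-B)[:2]; print('ang',np.degrees(np.arctan2(d[1],d[0]))); d/=np.linalg.norm(d)
print('origin from tip',T[:2]-.058*d,'from butt',B[:2]+.05*d, 'from H',H[:2]+.005*d)
o=observe(); w,x,y,z=o['tcp_rot'];R=Rotation.from_quat([x,y,z,w]).as_matrix(); print(R.round(3),o['ee_pos'],o['qpos'])
E
```

```text
tip [ 0.5371 -0.1647  0.058 ]
butt [ 0.5183 -0.2701  0.07  ]
handlefront [ 0.5259 -0.2262  0.07  ]
shank [ 0.528  -0.2181  0.061 ]
nose0 [ 0.5351 -0.1771  0.061 ]
0.10705647766866783
ang 79.88482667118912
origin from tip [ 0.52687189 -0.22177879] from butt [ 0.5270376  -0.22084993] from H [ 0.52677945 -0.22122966]
[[ 0.178  0.984 -0.   ]
 [ 0.984 -0.178 -0.001]
 [-0.001 -0.    -1.   ]] [ 0.51283975 -0.20761555  0.21634906] [-0.34036818  0.27605585  0.7354349   1.91295552 -0.21386892  1.03198204
  0.30840139]
```

Emit:
servo_tool(deltas=[[[0.18,-0.56,0],0,60],[[0.17,-0.55,-0.5],0,60],[[0,0,-1],0,60],[[0,0,-1],0,60],[[0,0,-1],0,60],[[0,0,-1],0,60],[[0,0,-0.5],0,60],[[0,0,0],0,60],[[0,0,0],0,60]])

```text
time: 4.15
ee_pos: [0.5243, -0.2391, 0.0673]
tcp_rot: [0.0, 0.766, 0.643, 0.0]
contact_force: [0.7, -0.4, 0.3]
gripper_width: 0.0601
```

```bash
python3 - <<'E'
from h import *
import pickle
s=snapshot('wrist'); save(s,'w3'); pickle.dump(s,open('w3.pkl','wb')); print(observe()['ee_pos'],observe()['contact_force'])
E
```

```text
[ 0.52459518 -0.23928385  0.06770652] [ 0.638681   -0.89290427  0.84847219]
```

View pics/w3.png

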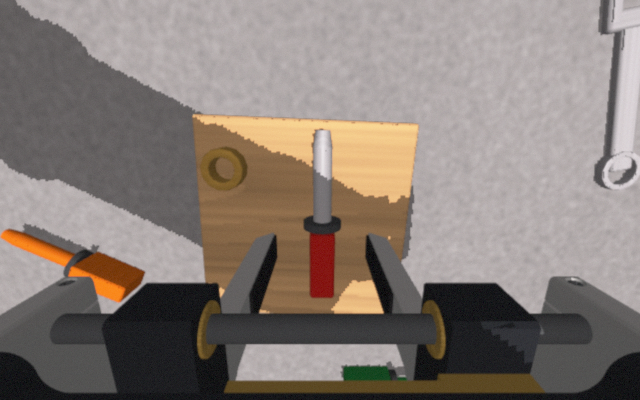

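Emit:
servo_tool(deltas=[[[0,-0.05,-0.44],0,60],[[0,0,0],0,60],[[0,0,0],0,10],[[0,0,0],0,10],[[0,0,0],0,10],[[0,0,0],0,10],[[0,0,0],0,10],[[0,0,0],0,10]], newtons=45)

```text
time: 5.0
ee_pos: [0.5239, -0.2407, 0.0533]
tcp_rot: [0.0, 0.766, 0.643, 0.0]
contact_force: [-0.2, 0.1, 0.0]
gripper_width: 0.0155
```

Emit:
servo_tool(deltas=[[[0,0,0.7],0,10],[[0,0,1],0,10],[[0,0.5,1],0,10],[[0,1,0],0,10],[[0,1,0],0.92,10],[[-0.2,1,0],0.92,10],[[-0.2,1,0],0.92,10],[[-0.2,1,0],0,10],[[-0.2,1,0],0,10],[[0,1,0],0,10]])

```text
time: 6.0
ee_pos: [0.4989, -0.0146, 0.1343]
tcp_rot: [-0.0, 0.684, 0.73, 0.0]
contact_force: [0.3, -0.7, -1.7]
gripper_width: 0.016
```

Emit:
servo_tool(deltas=[[[0,1,0],0,10],[[0,1,0],0,10],[[0,0.7,0],0,10],[[0,0,0],0,10],[[0,0,0],0,10]])

```text
time: 6.5
ee_pos: [0.4997, 0.0652, 0.1342]
tcp_rot: [-0.0, 0.683, 0.73, -0.0]
contact_force: [-0.3, -0.5, -1.9]
gripper_width: 0.0156
```

```bash
python3 - <<'E'
from h import *
import pickle
s=snapshot('wrist'); save(s,'w4'); pickle.dump(s,open('w4.pkl','wb')); print(observe()['ee_pos'],observe()['contact_force'])
E
```

```text
[0.49972271 0.06457702 0.13425647] [-0.41340289 -0.79181669 -1.16205237]
```

View pics/w4.png

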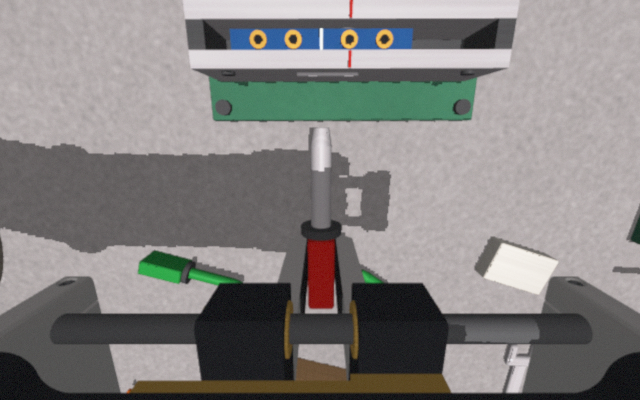

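```bash
python3 - <<'E'
from h import *
import pickle
s=pickle.load(open('w4.pkl','rb'));t=s['img']
cv2.imwrite('pics/w4c.png',cv2.resize(t[0:240,180:520],None,fx=2.3,fy=2.3,interpolation=cv2.INTER_CUBIC))
hsv=cv2.cvtColor(t,cv2.COLOR_BGR2HSV)
m=cv2.inRange(hsv,(0,90,80),(8,255,255))|cv2.inRange(hsv,(172,90,80),(180,255,255)); m[90:]=0;m[:,:330]=0;m[:,370:]=0
for c in cv2.findContours(m,cv2.RETR_EXTERNAL,cv2.CHAIN_APPROX_NONE)[0]:
    p=c[:,0,:]; mc=p.mean(0); print('red',mc,p.min(0),p.max(0),onz(s,*mc,.08).round(4))
m=cv2.inRange(hsv,(0,0,170),(180,60,255)); m[:29]=0;m[48:]=0;m[:,:310]=0;m[:,332:]=0
for c in cv2.findContours(m,cv2.RETR_EXTERNAL,cv2.CHAIN_APPROX_NONE)[0]:
    p=c[:,0,:]; mc=p.mean(0); print('white',mc,p.min(0),p.max(0),onz(s,*mc,.073).round(4))
o=observe(); ex=np.array([np.cos(np.radians(93.8)),np.sin(np.radians(93.8))])
tip=np.r_[o['ee_pos'][:2]+.0776*ex,.136-.0]; print('tip pred',tip,proj(s,tip),'shank start',proj(s,np.r_[o['ee_pos'][:2]+.0196*ex,.136]))
E
```

```text
red [349.28571429  58.25714286] [348  50] [350  67] [0.5105 0.1898 0.08  ]
red [350.62162162   8.27027027] [349   0] [352  17] [0.5085 0.2203 0.08  ]
white [320.875  38.   ] [319  29] [322  47] [0.4895 0.2029 0.073 ]
tip pred [0.49457986 0.14200641 0.136     ] [322.49121552 127.7675311 ] shank start [322.34377202 225.2688248 ]
```

View pics/w4c.png

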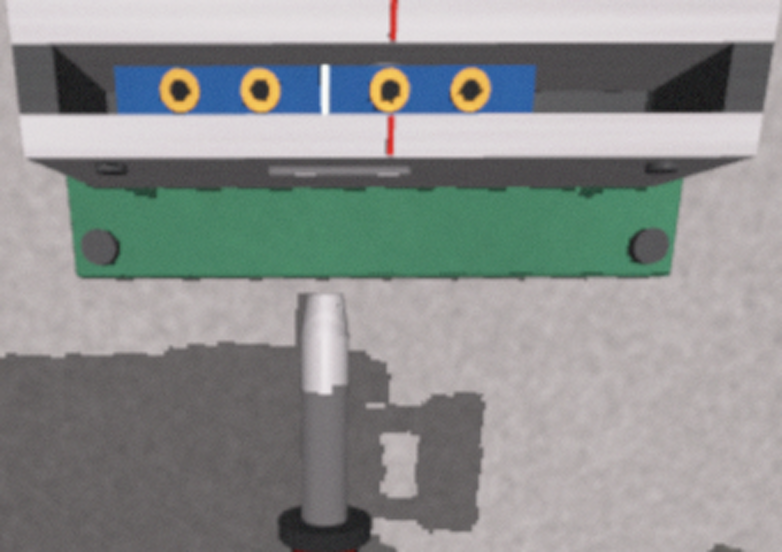

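Emit:
servo_tool(deltas=[[[0,0,-0.9],0,10],[[0,0,-0.9],0,10],[[0,0,-0.9],0,10],[[0,0,0],0,10],[[0,0,0],0,10],[[0,0,0],0,10]])

```text
time: 7.15
ee_pos: [0.5006, 0.0649, 0.0545]
tcp_rot: [0.0, 0.684, 0.73, 0.001]
contact_force: [-0.5, -0.4, -1.1]
gripper_width: 0.0156
```

```bash
python3 - <<'E'
from h import *
import pickle
s=snapshot('wrist'); save(s,'w5'); pickle.dump(s,open('w5.pkl','wb')); o=observe(); print(o['ee_pos'],o['contact_force'])
t=s['img'];cv2.imwrite('pics/w5c.png',cv2.resize(t[0:240,180:520],None,fx=2.3,fy=2.3,interpolation=cv2.INTER_CUBIC))
s=snapshot('scene'); t=s['img'];cv2.imwrite('pics/s5c.png',cv2.resize(t[180:300,320:460],None,fx=5,fy=5,interpolation=cv2.INTER_CUBIC))
E
```

```text
[0.50066193 0.06514685 0.05458573] [-0.1097253  -1.12789084 -0.52044045]
```

View pics/w5c.png

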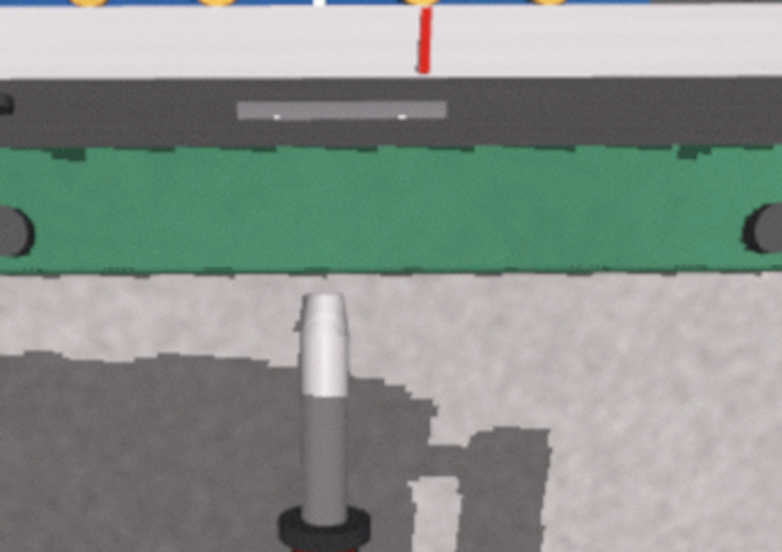

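View pics/s5c.png

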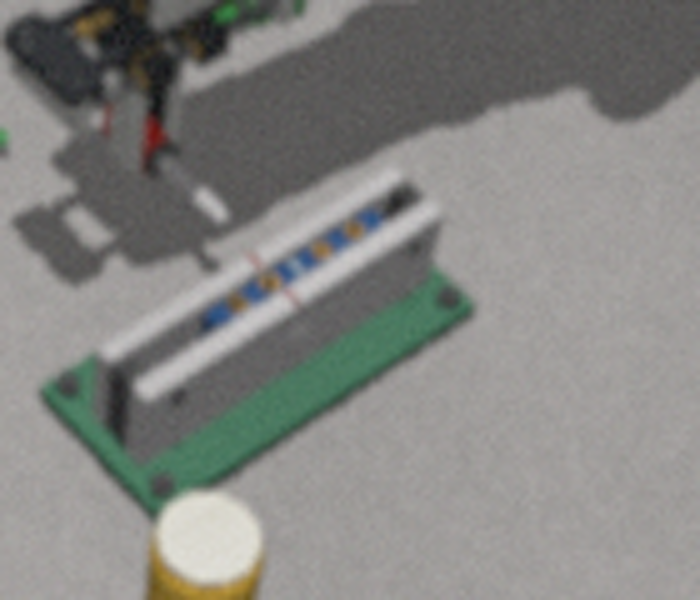

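Emit:
servo_tool(deltas=[[[-0.02,0,-0.04],0,10],[[-0.04,0.6,0],0,10],[[-0.04,0.6,0],0,10],[[-0.02,0.3,0],0,10],[[-0.01,0.15,0],0,10],[[0,0,0],0,10],[[0,0,0],0,10]])

```text
time: 7.95
ee_pos: [0.496, 0.1141, 0.0521]
tcp_rot: [0.0, 0.684, 0.73, -0.0]
contact_force: [0.3, 0.2, -1.1]
gripper_width: 0.0159
```

```bash
cat > st.py <<'E'
from h import *
o=observe();th=np.radians(93.8);ex=np.array([np.cos(th),np.sin(th)]);ey=np.array([-ex[1],ex[0]])
T=o['ee_pos'][:2]+.0776*ex-np.array([.5107,.1836])
f=o['contact_force'];print('tip from front face x_f %.4f y_f %.4f (cam +1.2mm) axis z %.4f'%(T@ex,T@ey,o['ee_pos'][2]+.0017),'F_f',(f[:2]@ex).round(2),(f[:2]@ey).round(2),f[2].round(2),'w',o['gripper_width'],'t',o['time'])
E
python3 st.py
```

```text
tip from front face x_f 0.0093 y_f 0.0193 (cam +1.2mm) axis z 0.0538 F_f 0.22 -0.31 -1.07 w 0.01589301721140942 t 7.95
```

Emit:
servo_tool(deltas=[[[-0.01,0.15,0.02],0,10],[[-0.01,0.15,0.02],0,10],[[-0.01,0.15,0],0,10],[[0,0,0],0,10]])

```text
time: 8.35
ee_pos: [0.495, 0.129, 0.0532]
tcp_rot: [-0.0, 0.683, 0.73, 0.0]
contact_force: [-0.0, 0.3, -1.1]
gripper_width: 0.0158
```

```bash
python3 st.py
```

```text
tip from front face x_f 0.0242 y_f 0.0193 (cam +1.2mm) axis z 0.0549 F_f 0.26 0.03 -1.09 w 0.015789124643198885 t 8.35
```

Emit:
servo_tool(deltas=[[[-0.01,0.14,0],0,10],[[0,0,0],0,10],[[0,0,0],0,10]])

```text
time: 8.65
ee_pos: [0.4947, 0.1325, 0.0532]
tcp_rot: [-0.0, 0.684, 0.73, -0.0]
contact_force: [-0.9, 0.2, -1.1]
gripper_width: 0.0158
```

```bash
python3 st.py;python3 - <<'E'
from h import *
s=snapshot('wrist'); t=s['img'];cv2.imwrite('pics/w6c.png',cv2.resize(t[0:240,180:520],None,fx=2.3,fy=2.3,interpolation=cv2.INTER_CUBIC))
s=snapshot('top'); t=s['img'];cv2.imwrite('pics/t6c.png',cv2.resize(t[160:260,230:330],None,fx=6,fy=6,interpolation=cv2.INTER_CUBIC))
E
```

```text
tip from front face x_f 0.0277 y_f 0.0194 (cam +1.2mm) axis z 0.0549 F_f 0.3 0.87 -1.12 w 0.015795823654104615 t 8.65
```

View pics/w6c.png

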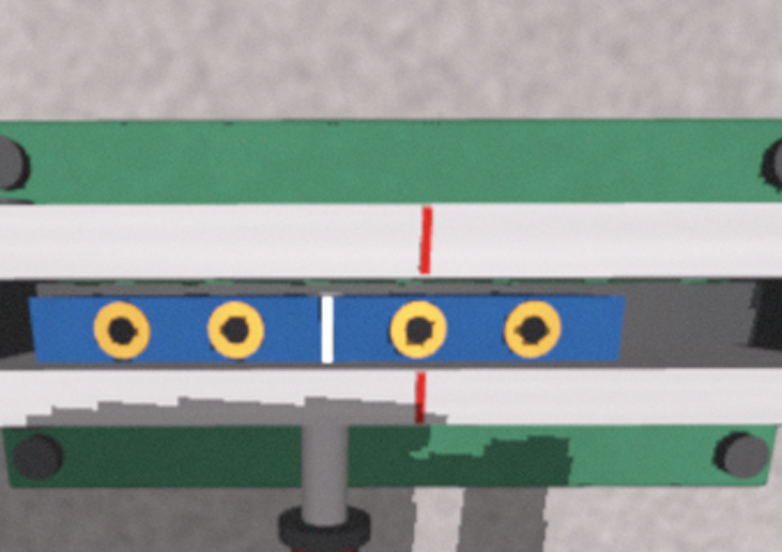

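View pics/t6c.png

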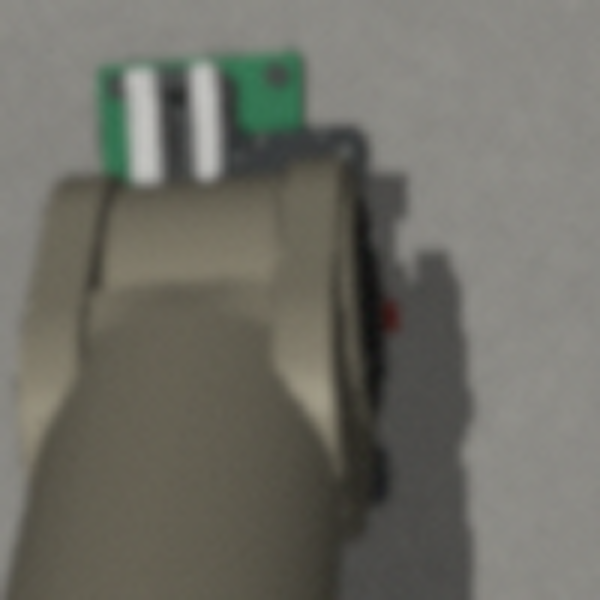

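Emit:
servo_tool(deltas=[[[0.16,0.01,0],0,10],[[0.16,0.01,0],0,10],[[0.16,0.01,0],0,10],[[0.16,0.01,0],0,10],[[0,0,0],0,10],[[0,0,0],0,10]])

```text
time: 9.35
ee_pos: [0.5144, 0.1337, 0.0533]
tcp_rot: [0.0, 0.684, 0.73, 0.0]
contact_force: [-0.0, -0.1, -1.9]
gripper_width: 0.016
```

```bash
python3 st.py;python3 - <<'E'
from h import *
s=snapshot('wrist'); t=s['img'];cv2.imwrite('pics/w7c.png',cv2.resize(t[0:240,180:520],None,fx=2.3,fy=2.3,interpolation=cv2.INTER_CUBIC))
E
```

```text
tip from front face x_f 0.0276 y_f -0.0004 (cam +1.2mm) axis z 0.0550 F_f -0.05 0.03 -1.95 w 0.01599325336070015 t 9.35
```

View pics/w7c.png

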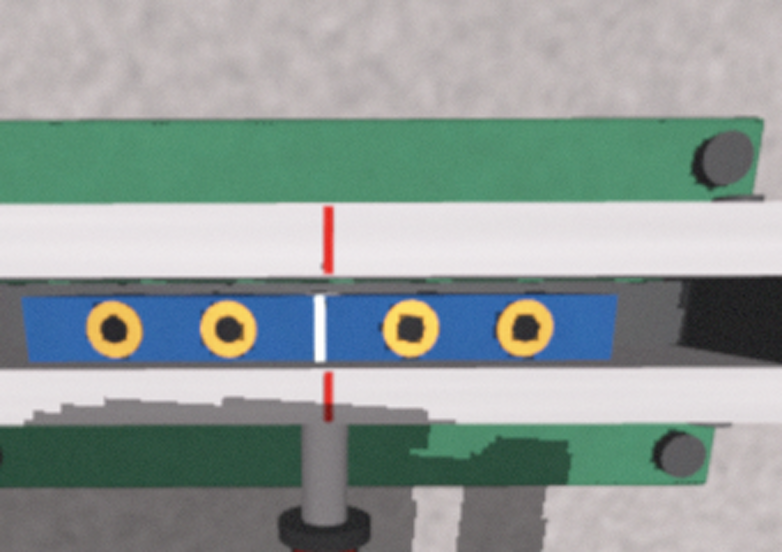

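Emit:
servo_tool(deltas=[[[0.03,0,0],0,10],[[-0.01,0.1,0],0,10],[[-0.01,0.15,0],0,10],[[0,0,0],0,10],[[0,0,0],0,10]])

```text
time: 9.9
ee_pos: [0.5142, 0.1417, 0.0533]
tcp_rot: [-0.0, 0.683, 0.73, 0.0]
contact_force: [-2.3, 1.8, -1.4]
gripper_width: 0.0156
```

```bash
python3 st.py
```

```text
tip from front face x_f 0.0355 y_f -0.0007 (cam +1.2mm) axis z 0.0550 F_f 2.0 2.2 -1.44 w 0.015610345148919933 t 9.9
```

Emit:
servo_tool(deltas=[[[-0.01,0.15,0],0,10],[[-0.01,0.15,0],0,10],[[0,0,0],0,10]])

```text
time: 10.2
ee_pos: [0.5136, 0.151, 0.0532]
tcp_rot: [-0.0, 0.683, 0.73, 0.0]
contact_force: [-1.4, 0.6, -2.1]
gripper_width: 0.0158
```

```bash
python3 st.py
```

```text
tip from front face x_f 0.0449 y_f -0.0007 (cam +1.2mm) axis z 0.0549 F_f 0.69 1.35 -2.12 w 0.015752347693639836 t 10.2
```

Emit:
servo_tool(deltas=[[[-0.01,0.15,0],0,10],[[-0.01,0.15,0],0,10],[[0,0.1,0],0,10],[[0,0,0],0,10],[[0,0,0],0,10]])

```text
time: 10.7
ee_pos: [0.5129, 0.1627, 0.0532]
tcp_rot: [-0.0, 0.683, 0.73, 0.0]
contact_force: [-4.3, 1.4, -2.1]
gripper_width: 0.0159
```

```bash
python3 st.py
```

```text
tip from front face x_f 0.0566 y_f -0.0008 (cam +1.2mm) axis z 0.0549 F_f 1.64 4.18 -2.07 w 0.015901028888968154 t 10.7
```

Emit:
servo_tool(deltas=[[[0,0.05,0],0,10],[[0,0.05,0],0,10],[[0,0,0],0,10]])

```text
time: 11.0
ee_pos: [0.5129, 0.1645, 0.0532]
tcp_rot: [0.0, 0.684, 0.73, -0.0]
contact_force: [-4.8, -4.7, 1.1]
gripper_width: 0.0156
```

```bash
python3 st.py
```

```text
tip from front face x_f 0.0584 y_f -0.0009 (cam +1.2mm) axis z 0.0549 F_f -4.38 5.12 1.06 w 0.015582381421957366 t 11.0
```

Force now opposes the push at tip ≈ 58 mm (collar contact). One more small press, then look.

Emit:
servo_tool(deltas=[[[0,0.05,0],0,10],[[0,0,0],0,10]])

```text
time: 11.2
ee_pos: [0.5129, 0.1645, 0.0532]
tcp_rot: [0.0, 0.684, 0.729, -0.001]
contact_force: [-4.4, -12.6, 3.8]
gripper_width: 0.0157
```

```bash
python3 st.py;python3 - <<'E'
from h import *
s=snapshot('wrist'); t=s['img'];cv2.imwrite('pics/w8c.png',cv2.resize(t[0:240,180:520],None,fx=2.3,fy=2.3,interpolation=cv2.INTER_CUBIC))
E
```

```text
tip from front face x_f 0.0584 y_f -0.0009 (cam +1.2mm) axis z 0.0549 F_f -12.26 5.22 3.78 w 0.015697911988276563 t 11.2
```

View pics/w8c.png

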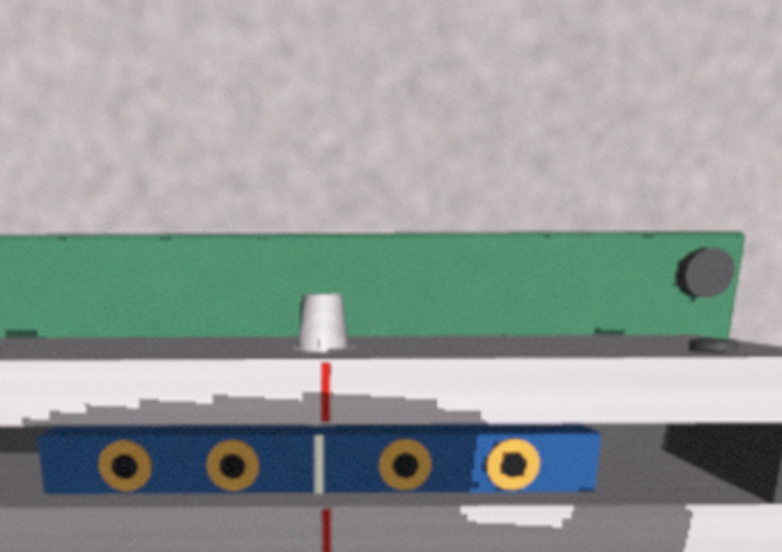

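Emit:
servo_tool(deltas=[[[0,-0.04,0],0,10],[[0,0,0],0,50],[[0,0,0],0,50],[[0,0,0],0,50],[[0,0,0],0,50],[[0,0,0],0,50],[[0,0,0],0,50]])

```text
time: 11.95
ee_pos: [0.5131, 0.1656, 0.0533]
tcp_rot: [-0.0, 0.684, 0.73, 0.0]
contact_force: [0.6, -0.7, 0.5]
gripper_width: 0.05
```

```bash
python3 st.py;python3 - <<'E'
from h import *
s=snapshot('wrist'); t=s['img'];cv2.imwrite('pics/w9.png',t)
E
```

```text
tip from front face x_f 0.0594 y_f -0.0012 (cam +1.2mm) axis z 0.0550 F_f -0.75 -0.6 0.48 w 0.04999811308646541 t 11.95
```

View pics/w9.png

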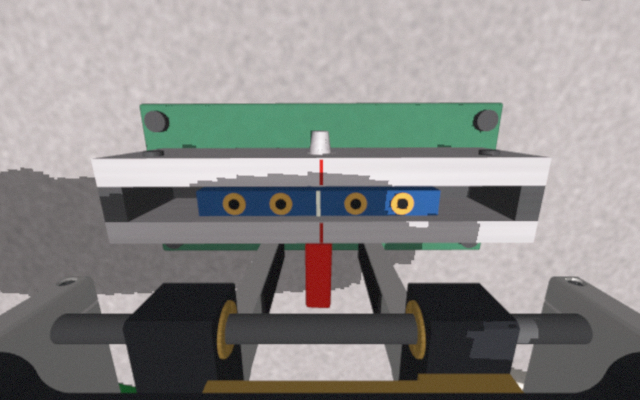

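Emit:
servo_tool(deltas=[[[0,0,0.3],0,50],[[0,0,0.6],0,50],[[0,0,1],0,50],[[0,-0.3,1],0,50],[[0,-0.9,0.5],0,50],[[0,-0.9,0],0,50],[[0,-0.9,0],0,50],[[0,-0.5,0],0,50],[[0,0,0],0,50]])

```text
time: 12.9
ee_pos: [0.5131, 0.0587, 0.1558]
tcp_rot: [0.0, 0.685, 0.729, 0.0]
contact_force: [0.6, 0.0, -0.0]
gripper_width: 0.0503
```

```bash
python3 st.py;python3 - <<'E'
from h import *
import pickle
s=snapshot('wrist'); t=s['img'];cv2.imwrite('pics/w10.png',t);pickle.dump(s,open('w10.pkl','wb'))
s=snapshot('scene'); t=s['img'];cv2.imwrite('pics/s10.png',t)
s=snapshot('top'); t=s['img'];cv2.imwrite('pics/t10.png',t)
E
```

```text
tip from front face x_f -0.0472 y_f 0.0059 (cam +1.2mm) axis z 0.1575 F_f -0.03 -0.61 -0.01 w 0.05027191666122519 t 12.9
```

View pics/w10.png

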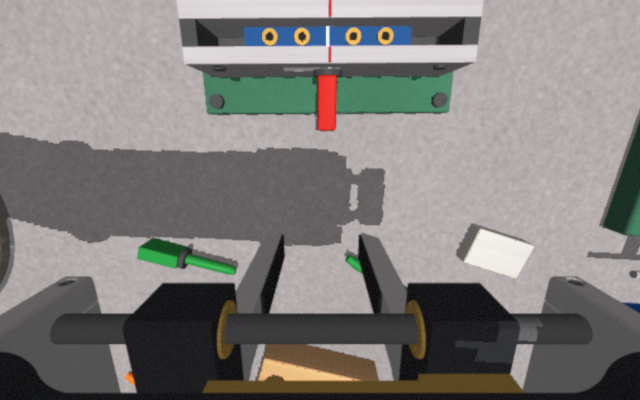

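View pics/s10.png

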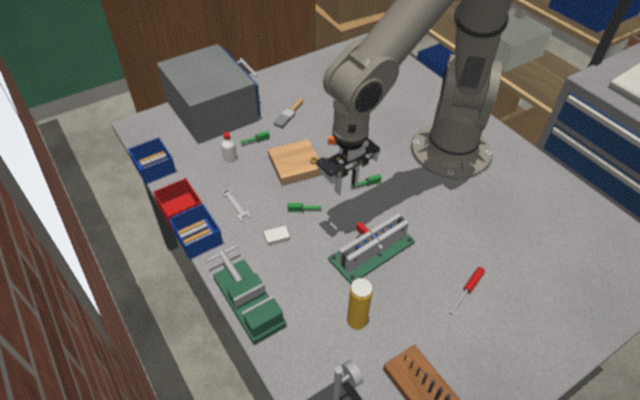

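```bash
python3 - <<'E'
from h import *
import pickle
s=pickle.load(open('w10.pkl','rb'));t=s['img'];hsv=cv2.cvtColor(t,cv2.COLOR_BGR2HSV)
m=cv2.inRange(hsv,(0,150,60),(8,255,255))|cv2.inRange(hsv,(172,150,60),(180,255,255)); m[:68]=0;m[140:]=0;m[:,:300]=0;m[:,360:]=0
c=max(cv2.findContours(m,cv2.RETR_EXTERNAL,cv2.CHAIN_APPROX_NONE)[0],key=cv2.contourArea);print(cv2.boundingRect(c))
p=c[:,0,:]
# top-face butt edge at z=.07 then back face below; report both rows of brightness
cv2.imwrite('pics/w10c.png',cv2.resize(t[40:145,270:390],None,fx=5,fy=5,interpolation=cv2.INTER_CUBIC))
th=np.radians(93.8);ex=np.array([np.cos(th),np.sin(th)]);ey=np.array([-ex[1],ex[0]])
for v in (74,75,76,126,128,130):
  for z in (.07,):
    q=onz(s,327,v,z)[:2]-np.array([.5107,.1836]); print(v,z,(q@ex).round(4),(q@ey).round(4))
E
```

```text
(318, 75, 19, 55)
74 0.07 -0.0066 0.0015
75 0.07 -0.0073 0.0015
76 0.07 -0.0081 0.0015
126 0.07 -0.0475 0.0014
128 0.07 -0.0491 0.0014
130 0.07 -0.0508 0.0014
```

View pics/w10c.png

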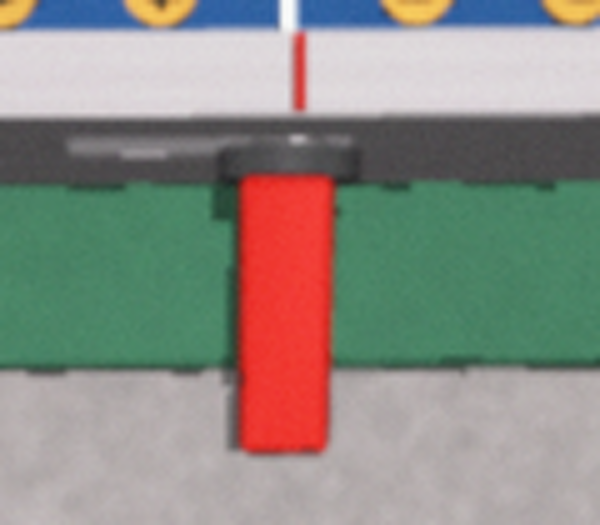

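```bash
python3 - <<'E'
from h import *
import pickle
s=pickle.load(open('w10.pkl','rb'));g=cv2.cvtColor(s['img'],cv2.COLOR_BGR2GRAY)
th=np.radians(93.8);ex=np.array([np.cos(th),np.sin(th)])
X=lambda u,v,z:((onz(s,u,v,z)[:2]-np.array([.5107,.1836]))@ex).round(4)
print('plate front edge', [ (v,X(327,v,.08)) for v in (62,62.5,63,63.5)])
print('gray col 310',g[58:72,305].tolist()); print('col 327 rows58-80',g[58:80,327].tolist(), 'R',s['img'][58:80,327,2].tolist())
print('butt R',s['img'][124:136,327,2].tolist(),'G',s['img'][124:136,327,1].tolist())
cv2.imwrite('pics/w10d.png',cv2.resize(s['img'][58:82,305:350],None,fx=16,fy=16,interpolation=cv2.INTER_NEAREST))
for xf in (0,-.002,-.005): print(xf,proj(s,np.r_[np.array([.5107,.1836])+xf*ex,.0675]),proj(s,np.r_[np.array([.5107,.1836])+xf*ex,.07]))
print(proj(s,np.r_[np.array([.5107,.1836])-.05*ex,.07]))
E
```

```text
plate front edge [(62, np.float64(0.0004)), (62.5, np.float64(0.0001)), (63, np.float64(-0.0003)), (63.5, np.float64(-0.0006))]
gray col 310 [221, 215, 214, 216, 207, 154, 89, 78, 79, 104, 118, 127, 113, 88]
col 327 rows58-80 [216, 215, 212, 208, 187, 135, 83, 80, 84, 112, 110, 94, 92, 92, 95, 93, 82, 88, 100, 110, 110, 113] R [220, 220, 217, 213, 193, 138, 85, 83, 84, 115, 111, 96, 93, 94, 95, 96, 109, 185, 229, 238, 240, 241]
butt R [239, 239, 238, 238, 236, 219, 170, 165, 179, 180, 175, 172] G [57, 57, 50, 53, 56, 52, 85, 146, 172, 173, 168, 165]
0 [328.7651801  65.7482622] [328.8441763   65.14460075]
-0.002 [328.75587084  68.41804976] [328.83458592  67.84342915]
-0.005 [328.74198749  72.39963261] [328.82028418  71.86808122]
[328.61716112 129.02891902]
```

View pics/w10d.png

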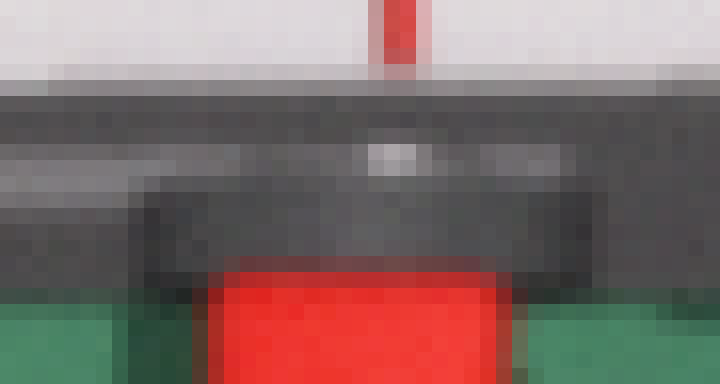

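Emit:
servo_tool(deltas=[[[0.1,0.5,0],0,0],[[0.1,0.8,0],0,0],[[0,0,-0.8],0,0],[[0,0,-0.9],0,0],[[0,0,-0.9],0,0],[[0,0,-0.76],0,0],[[0,0,0],0,0],[[0,0,0],0,0]])

```text
time: 13.85
ee_pos: [0.5191, 0.1004, 0.0546]
tcp_rot: [-0.0, 0.683, 0.73, -0.0]
contact_force: [-0.5, -0.4, 0.3]
gripper_width: 0.001
```

```bash
python3 st.py;python3 - <<'E'
from h import *
import pickle
s=snapshot('wrist'); t=s['img'];cv2.imwrite('pics/w11.png',t)
E
```

```text
tip from front face x_f -0.0059 y_f -0.0028 (cam +1.2mm) axis z 0.0563 F_f -0.41 0.49 0.3 w 0.000979766548184656 t 13.85
```

View pics/w11.png

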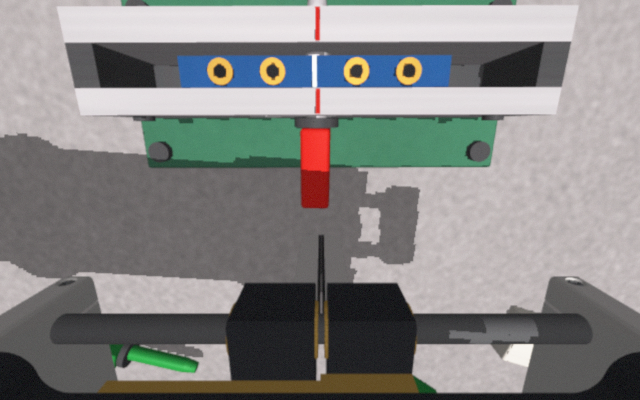

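Emit:
servo_tool(deltas=[[[-0.06,0.2,0],0,0],[[-0.02,0.3,0],0,0],[[0,0.1,0],0,0],[[0,0,0],0,0]])

```text
time: 14.3
ee_pos: [0.5168, 0.1186, 0.0548]
tcp_rot: [-0.0, 0.683, 0.73, 0.0]
contact_force: [0.2, 0.1, -0.0]
gripper_width: 0.0003
```

Emit:
servo_tool(deltas=[[[0,0.08,0],0,0],[[0,0.05,0],0,0],[[0,0,0],0,0]])

```text
time: 14.6
ee_pos: [0.5166, 0.1215, 0.0544]
tcp_rot: [-0.0, 0.684, 0.73, -0.0]
contact_force: [-0.1, -0.7, 0.4]
gripper_width: 0.0005
```

```bash
python3 st.py
```

```text
tip from front face x_f 0.0152 y_f -0.0018 (cam +1.2mm) axis z 0.0561 F_f -0.65 0.12 0.44 w 0.0005492890957337066 t 14.6
```

Emit:
servo_tool(deltas=[[[0,0.06,0],0,0],[[0,0,0],0,0]])

```text
time: 14.8
ee_pos: [0.5166, 0.1232, 0.0544]
tcp_rot: [-0.0, 0.684, 0.73, -0.0]
contact_force: [0.1, 0.2, 0.1]
gripper_width: 0.0002
```

Emit:
servo_tool(deltas=[[[0,0.06,0],0,0],[[0,0,0],0,0]])

```text
time: 15.0
ee_pos: [0.5169, 0.1237, 0.0546]
tcp_rot: [0.001, 0.684, 0.73, -0.0]
contact_force: [0.1, -7.0, 2.4]
gripper_width: 0.0006
```

Emit:
servo_tool(deltas=[[[0,0.05,0],0,0],[[0,0,0],0,0]])

```text
time: 15.2
ee_pos: [0.5169, 0.1239, 0.0546]
tcp_rot: [0.001, 0.684, 0.729, -0.001]
contact_force: [1.1, -13.7, 6.0]
gripper_width: 0.0005
```

```bash
python3 st.py
```

```text
tip from front face x_f 0.0177 y_f -0.0023 (cam +1.2mm) axis z 0.0563 F_f -13.69 -0.17 5.95 w 0.0004695720337690338 t 15.2
```

```bash
python3 - <<'E'
from h import *
import pickle
s=snapshot('wrist'); t=s['img'];cv2.imwrite('pics/w12.png',t);pickle.dump(s,open('w12.pkl','wb'))
cv2.imwrite('pics/w12c.png',cv2.resize(t[10:220,250:400],None,fx=4,fy=4,interpolation=cv2.INTER_CUBIC)[:800])
E
```

```text
(no output)
```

View pics/w12c.png

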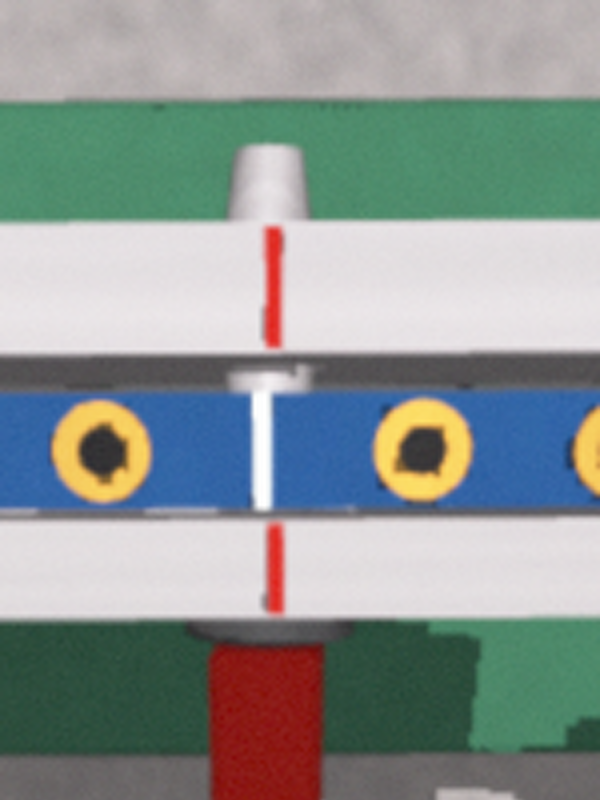

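```bash
python3 - <<'E'
from h import *
import pickle
s=pickle.load(open('w12.pkl','rb'))
th=np.radians(93.8);ex=np.array([np.cos(th),np.sin(th)]);ey=np.array([-ex[1],ex[0]])
def P(n,u,v,z):
    q=onz(s,250+u/4,10+v/4,z)[:2]-np.array([.5107,.1836]); print(n,'x %.4f y %.4f'%(q@ex,q@ey))
P('plate front edge (0)',270,618,.08);P('rear plate inner (31)',270,352,.08);P('rear plate back (45)',270,220,.08)
P('front plate inner(12)',270,517,.08)
P('tip (58)',270,146,.0595);P('tip mid',270,146,.055);P('handle front (-5)',266,646,.07)
P('collar bottom edge(-5)',270,640,.0675)
s2=s['img'];print(s2[165:178,316,2].tolist(),s2[40:52,317,1].tolist(),s2[158:170,300,1].tolist())
print(proj(s,np.r_[np.array([.5107,.1836])+.058*ex,.0595]))
E
```

```text
plate front edge (0) x -0.0003 y 0.0001
rear plate inner (31) x 0.0308 y -0.0001
rear plate back (45) x 0.0449 y -0.0001
front plate inner(12) x 0.0120 y 0.0001
tip (58) x 0.0572 y 0.0000
tip mid x 0.0582 y 0.0001
handle front (-5) x -0.0054 y 0.0008
collar bottom edge(-5) x -0.0050 y 0.0003
[118, 98, 91, 95, 94, 74, 71, 108, 132, 136, 138, 140, 139] [144, 143, 142, 140, 142, 151, 197, 219, 220, 223, 221, 221] [222, 221, 222, 220, 220, 216, 165, 99, 74, 71, 57, 54]
[317.56732064  44.71124963]
```

Emit:
servo_tool(deltas=[[[0,-0.1,0],0,0],[[0,-0.5,0],0,0],[[0,-0.8,0.5],0,0],[[0,0,1],0,0],[[0,0,1],0,0],[[0,0.8,1],0,0],[[0,1,0],0,0],[[0,0.2,0],0,0],[[0,0,0],0,0]])

```text
time: 16.15
ee_pos: [0.5163, 0.1449, 0.1592]
tcp_rot: [-0.0, 0.683, 0.73, -0.0]
contact_force: [0.2, -1.0, -0.9]
gripper_width: 0.0004
```

```bash
python3 st.py; python3 - <<'E'
from h import *
import pickle
s=snapshot('wrist'); t=s['img'];cv2.imwrite('pics/w13.png',t);pickle.dump(s,open('w13.pkl','wb'))
cv2.imwrite('pics/w13c.png',cv2.resize(t[0:200,220:420],None,fx=4,fy=4,interpolation=cv2.INTER_CUBIC)[:600])
E
```

```text
tip from front face x_f 0.0386 y_f -0.0030 (cam +1.2mm) axis z 0.1609 F_f -0.97 -0.15 -0.91 w 0.00037661865747289926 t 16.15
```

View pics/w13.png

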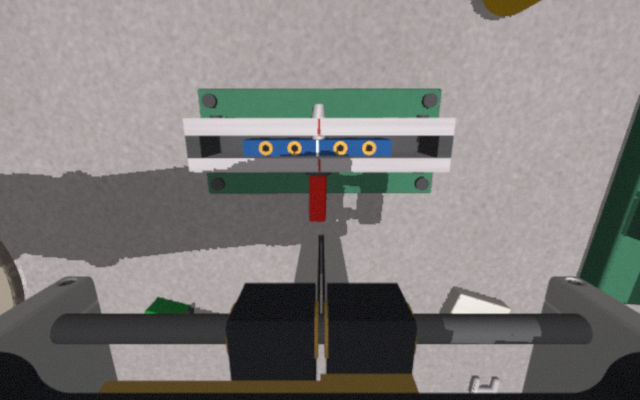

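```bash
python3 - <<'E'
from h import *
import pickle
s=pickle.load(open('w13.pkl','rb'));t=s['img']
cv2.imwrite('pics/w13d.png',cv2.resize(t[90:235,270:370],None,fx=5,fy=5,interpolation=cv2.INTER_CUBIC)[:600])
print('R col318',list(zip(range(165,180),t[165:180,315,2].tolist())), list(zip(range(98,112),t[98:112,319,1].tolist())),list(zip(range(214,226),t[214:226,317].tolist())),list(zip(range(164,176),t[164:176,280,1].tolist())))
th=np.radians(93.8);ex=np.array([np.cos(th),np.sin(th)]);F=np.array([.5107,.1836])
for n,x,z in [('plate',0,.08),('tip',.058,.0595),('hf',-.005,.07),('butt',-.05,.07),('rear back',.045,.08)]: print(n,proj(s,np.r_[F+x*ex,z]),proj(s,np.r_[F+(x-.003)*ex,z]))
E
```

```text
R col318 [(165, 116), (166, 118), (167, 117), (168, 118), (169, 117), (170, 115), (171, 101), (172, 72), (173, 49), (174, 45), (175, 52), (176, 93), (177, 121), (178, 125), (179, 127)] [(98, 131), (99, 130), (100, 130), (101, 131), (102, 132), (103, 146), (104, 184), (105, 203), (106, 208), (107, 207), (108, 207), (109, 213), (110, 216), (111, 213)] [(214, [18, 19, 125]), (215, [10, 17, 124]), (216, [19, 19, 126]), (217, [20, 22, 128]), (218, [15, 17, 125]), (219, [14, 18, 125]), (220, [28, 28, 125]), (221, [50, 51, 102]), (222, [79, 79, 96]), (223, [91, 93, 96]), (224, [92, 93, 95]), (225, [92, 93, 96])] [(164, 113), (165, 112), (166, 112), (167, 112), (168, 113), (169, 112), (170, 110), (171, 103), (172, 84), (173, 69), (174, 67), (175, 67)]
plate [318.6088544 171.7005136] [318.61290599 175.12001741]
tip [318.74611152 102.6863834 ] [318.74965872 106.27441146]
hf [318.71720403 175.40894909] [318.72074608 178.67284419]
butt [318.76810584 222.31339107] [318.77133707 225.29087325]
rear back [318.5447302  117.58033992] [318.54921064 121.36179113]
```

View pics/w13d.png

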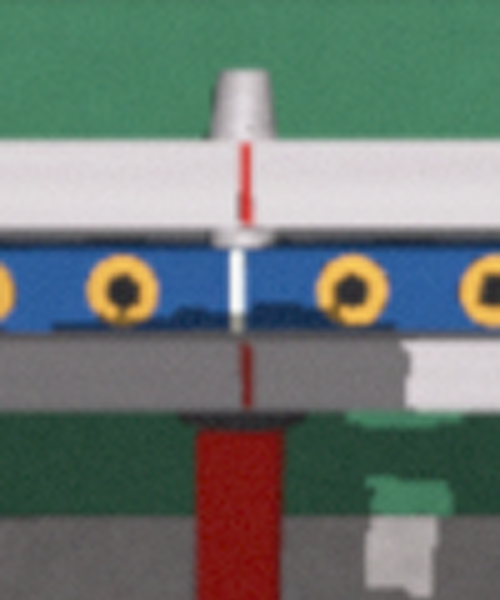

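```bash
python3 - <<'E'
from h import *
import pickle
d=pickle.load(open('s0.pkl','rb'))
s=snapshot('scene')
D=cv2.absdiff(s['img'],d['scene']['img']).max(2)
for n,(u,v) in dict(wrench=(236,204),work=(277,236),spray=(359,304),oiler=(229,150),brush=(288,113),driver=(467,290),collar=(314,160)).items(): print(n,D[v-12:v+12,u-12:u+12].mean().round(1))
print(close_job())
E
```

```text
wrench 6.2
work 6.4
spray 5.8
oiler 5.9
brush 5.9
driver 5.9
collar 6.2
the job is handed in; nothing more can be done
None
```

The job is handed in at about 16 s of the 45 s limit. The index pin is through the bar and rear plate with its collar against the front plate, and the gripper is clear of it.

**What I did:** I gripped the red-handled pin by its handle flats and put its nose through the slot into the bar's hole at about y = +19.7 mm. I then drew the bar back to the index line and pushed the pin through until the collar stopped against the front plate. The stop was rigid at about 12 N. I let go and backed off.

**One disagreement, mended:** The first picture after release suggested the collar might stand 1–2 mm off the plate. I pressed the handle's end with the closed fingertips until it stopped rigidly at about 14 N, then backed off again.

**Last checks:**
- **Fit:** In the last two pictures the collar sits within about 0.7 mm of the front plate. The tip is about 26–27 mm past the rear hole's inner mouth and within about 1 mm of the index line sideways. The pin looks parallel to the fixture's x axis.
- **Height:** I did not measure the tip's height separately; it is held only by the hole's clearance.
- **Bystanders:** The scene camera shows only noise-level change at all seven, so none appears to have moved.
- **Robot:** The force reading was near zero (about 1 N) after the last retreat, and the robot was touching nothing.

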